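# Stopper the wash jar and close its keeper bar

## Task

Close the amber wash jar: swing the keeper bar aside off the jar's mouth, take the one of the three stoppers in the tray that fits the neck, and lower it upright into the neck, letting go only once it is down with its flange on the rim. Then swing the keeper bar back so that it lies across the middle of the stopper's knob. Leave the other two stoppers standing where they are.

Things in the scene. Friction and masses are not known exactly. Their poses are not given: they have to be found in the camera images.
- neck_rim (a point): centre of the amber jar's open mouth at rim height, 132 mm above the table. Bore 38 mm across (straight for the top 22 mm), neck 47 mm across outside, jar 88 mm. The jar is fixed on a dark base plate 180 x 120 x 12 mm. z up; x points level from the mouth to the keeper bar's pivot, 85 mm away on an upright post (16 mm across; its hub and nut reach 191 mm above the table).
- keeper (a joint): angle (rad) of the keeper bar: level aluminium bar 18 mm wide, 8 mm thick, underside 173 mm above the table, 5 mm above the seated stopper's knob; vertical pivot. 0: straight across the middle of the mouth, ending 45 mm past its centre. Positive: counter-clockwise from above. Turns -1.7 to 1.7; friction about 0.12 N m, so it stays where it is left.
- keeper_peg (a point): half-way up the upright steel push peg on the free end of the keeper bar: 12 mm across, 40 mm tall, from 181 to 221 mm above the table, 118 mm from the pivot axis.
- stopper_mid (a point): centre (half-way up) of the stopper that fits, the middle-sized of three black rubber ones: 64 mm tall, 60 g. From the bottom: tapered plug 28 mm long, 27 mm across at its foot, 35 mm at its top; flange 44 mm across, 6 mm thick; upright round knob 22 mm across, 30 mm tall. Stands upright in the tray, z up. Seated with its flange on the rim, this point is 4 mm above neck_rim.
- large_stopper_mid (a point): centre (half-way up) of the large stopper, 69 mm tall, of the same shape: plug 46 to 54 mm across (too wide for the neck), flange 62 mm, knob 26 mm across. Stands in the tray; to be left alone.
- small_stopper_mid (a point): centre (half-way up) of the small stopper, 55 mm tall, of the same shape: plug 21 to 25 mm across, flange 30 mm (it would fall through the neck), knob 16 mm across. Stands in the tray; to be left alone.
- tray: fixed shallow aluminium tray 150 x 270 mm (x, y), rim 12 mm high and 4 mm wide, in which the three stoppers stand in a row, about 85 mm apart along its y, in any order. Origin at the centre of its underside, z up; its inner floor is 4 mm above the table. It lies to one side of the jar, left or right.
Not all that is in view belongs to the job. Leave any purple or white look-alike of the part that bears large_stopper_mid alone.

How it is judged:
On the way, in this order (a step that is already met when the one before it is completed fails the run):
1. the keeper bar is swung clear of the mouth (0.7 rad or more to either side) ((value of joint keeper above 0.7 rad or value of joint keeper below -0.7 rad)), for 0.1 s.
2. the stopper, still held by the fingers, is down in the neck (flange within 6 mm of the rim), the bar still clear ((value of joint keeper above 0.7 rad or value of joint keeper below -0.7 rad) and z of stopper_mid in the frame of neck_rim between 0.001 and 0.01 m and horizontal distance between stopper_mid and neck_rim below 0.005 m and angle between stopper_mid's own z axis and vertical below 0.15 rad and contact force between the fingers and stopper above 0.3 N), for 0.1 s.
At the end, for the whole second after the job is handed in: The fitting stopper is seated upright in the jar's neck (flange within 2.5 mm of resting on the rim, within 3 mm of the neck's axis, tilt below 0.06 rad), the keeper bar lies across the middle of its knob (within 0.15 rad of 0), and the other two stoppers stand within 30 mm of where they were (z of stopper_mid in the frame of neck_rim between 0.0015 and 0.0065 m and horizontal distance between stopper_mid and neck_rim below 0.003 m and angle between stopper_mid's own z axis and vertical below 0.06 rad and value of joint keeper between -0.15 and 0.15 rad and distance of each of large_stopper_mid, small_stopper_mid from where it was at the start of the episode below 0.03 m and angle between each of large_stopper_mid, small_stopper_mid's own z axis and vertical below 0.4 rad); the robot touches nothing.
It fails at once if the large stopper is shifted by more than 30 mm or knocked over (distance of large_stopper_mid from where it was at the start of the episode above 0.03 m or angle between large_stopper_mid's own z axis and vertical above 0.4 rad).
It fails at once if the small stopper is shifted by more than 30 mm or knocked over (distance of small_stopper_mid from where it was at the start of the episode above 0.03 m or angle between small_stopper_mid's own z axis and vertical above 0.4 rad).
It also fails if it takes over 67 s, if anything falls off the work surface, if the arm or the gripper's body presses on something with over 40 N, if the wrist force passes 120 N, or if a joint passes its speed limit or range.

## Robot

A 6-joint arm with a two-finger parallel gripper is mounted at the origin on the work surface. World frame = base frame: x ahead of the robot, y to its left, z up, the work surface at z = 0. Lengths are in m, angles in rad, forces in N, time in s.
With the tool pointing down it reaches from about 0.25 to 0.775 m from the base axis. Payload 4 kg.
Tool frame: the origin (TCP) lies midway between the tips of the shut fingers; the grasp point (between the pads) lies 19 mm behind it; z points along the fingers, y is the direction in which the jaws open and shut (so a half turn about z gives the same grasp; the last joint's range is limited). The gripper opens to 94 mm and grips with 3 to 60 N. Pads are 16 mm wide; open, the fingers measure 119 mm over their backs; the gripper's body (75 mm by 177 mm) begins 78 mm behind the grasp point.
Start: joints at [-1.234, 0.087, 1.371, -0, 1.684, -0.103], TCP at [0.234, -0.498, 0.206] pointing down, gripper open.
Joint ranges: [-3.1, 3.1], [-0.76, 2.03], [0.27, 2.55], [-1.08, 4.22], [0.17, 2.65], [-2.57, 2.57]. Speed limits (rad/s): [2.79, 2.79, 3.14, 3.14, 3.14, 3.14].

## Interface

Orientations are given as [roll, pitch, yaw] about the fixed x, y, z axes, in that order (R = Rz(yaw) Ry(pitch) Rx(roll)).
In Python, from bench import robot, cams gives the robot as it stands.
- The arm moves only by the tool step_arm, never from a script. Its argument "plan" is a list that holds one entry, the list of rows, each a list of 5 numbers: the shift along the world's x, y, z in mm, then the turn about the world's z in rad, then the opening in per cent of the stroke, from 0 (shut) to 100 (fully open). In form: [[[tx, ty, tz, turn, fingers], ...]]. A call has 1 to 8 rows; each row is the pose to reach, as a shift and turn from the pose commanded when the call began; what a row does not reach only later rows make up. A row lasts 1/12 s, in which the tool goes at most 41.7 mm and 7.16 degrees, less where a joint would pass 70% of its speed; a pose out of reach is approached as far as the arm can. A call with a gripper value outside its range is refused whole. The fingers move at their own pace and stop on an object; the grip force is fixed at half the most. Time passes only in rows, so rows that repeat a pose let the fingers close. It gives the time, the measured TCP pose, the force and the opening at its end, in the units of the state.
- robot.get_obs(): the state, without advancing time (a new reading comes with each control period).
- cams.snapshot(name): name is "scene" or "side" or "wrist"; returns a dict with "frame" (480x640x3 uint8, red, green, blue), "camera_matrix" (3x3 intrinsics, pixels), "k1" (the pictures are not rectified: a ray, as slopes to the right and down, at radius r is drawn at 1 + k1 r^2 times it, then the intrinsics apply), "origin" and "attitude" of the camera in the world; the wrist camera has in their place "T_tool_cam" (4x4, takes a point from camera to tool coordinates, whose origin is the TCP and whose axes are the flange's). Camera axes: x right, y down, z forward; pixel columns grow to the right and rows downward; lengths in m; the calibration is good to about 2 mm. A picture is of the moment at which its call begins: read the wrist's pose just before it. There is no depth.
- robot.close_job(): hands the job in, once; it reports no verdict.
The state is a dict: "time": time; "joint_positions": joint angles; "qvel": joint speeds; "joint_torque": joint torques, N m; "tool_pos": TCP position; "ee_rot": TCP orientation; "wrist_force": force on the tool from outside, world axes, zero at the start; "wrist_torque": the same for the moment, N m; "width": finger opening in m.
Only numpy, scipy, OpenCV 4.12 (cv2) and the standard library are available. Lean on these libraries where they do the work, as an engineer would, in place of code of your own. Each camera call takes 0.05 s, during which the arm holds its last target. There are 200 camera calls.

## Working session

There is one attempt and no reset: what is moved stays moved. The work goes in short steps, Python scripts to look and compute and a tool call to move; the robot and the scene stay as the last step left them, time stands still between calls to the robot, and variables do not carry over. Pictures are saved under pics/ and viewed, about 8 in all and at most 12, crops included, and the job is handed in when it is done.

Besides the shell and the picture viewer there is one more tool, called after "Request:" by a JSON object that holds its "api" and its "payload", one argument or row to a line. step_arm: Moves the arm, as the interface text tells. Its arguments: {"type":"object","properties":{"plan":{"type":"array"}},"required":["plan"]}

```bash
ls; mkdir -p pics
cat > h.py <<'E'
import numpy as np,cv2,json
from bench import robot,cams
from scipy.spatial.transform import Rotation as R
def snap(n,f=None):
    o=robot.get_obs(); s=cams.snapshot(n)
    if f: cv2.imwrite('pics/'+f,s['frame'][:,:,::-1])
    if n=='wrist':
        T=np.eye(4);T[:3,:3]=R.from_euler('xyz',o['ee_rot']).as_matrix();T[:3,3]=o['tool_pos']
        C=T@np.array(s['T_tool_cam'])
    else:
        C=np.eye(4);a=np.array(s['attitude'],float)
        C[:3,:3]=a if a.shape==(3,3) else R.from_euler('xyz',a).as_matrix()
        C[:3,3]=s['origin']
    return dict(K=np.array(s['camera_matrix']),k1=s['k1'],C=C,img=s['frame'])
def ray(c,u,v):
    K=c['K'];p=np.array([(u-K[0,2])/K[0,0],(v-K[1,2])/K[1,1]]);q=p.copy()
    for _ in range(30): q=p/(1+c['k1']*(q@q))
    d=c['C'][:3,:3]@np.array([q[0],q[1],1]);return c['C'][:3,3],d/np.linalg.norm(d)
def atz(c,u,v,z):
    o,d=ray(c,u,v);return o+d*(z-o[2])/d[2]
def proj(c,P):
    p=np.linalg.inv(c['C'])@np.append(P,1);q=p[:2]/p[2];q=q*(1+c['k1']*(q@q))
    return c['K'][:2,:2]@q+c['K'][:2,2]
def tri(rs):
    A=np.zeros((3,3));b=np.zeros(3)
    for o,d in rs:
        M=np.eye(3)-np.outer(d,d);A+=M;b+=M@o
    return np.linalg.solve(A,b)
E
python3 - <<'E'
from h import *
import pickle
print(robot.get_obs())
D={}
for n in ['scene','side','wrist']:
    c=snap(n,n+'0.png');D[n]=c;print(n,c['C'].round(3).tolist(),c['K'].round(1).tolist(),c['k1'])
pickle.dump(D,open('c0.pkl','wb'))
E
```

```text
pics
{'time': 0.0, 'joint_positions': array([-1.23408756e+00,  8.79400730e-02,  1.37222770e+00,  1.69403851e-07,
        1.68357494e+00, -1.03123134e-01]), 'qvel': array([ 2.58183594e-04, -2.08513474e-03,  2.06923448e-05,  8.14035972e-04,
       -1.18202971e-03,  1.99499650e-04]), 'joint_torque': array([ 8.80465341e-04, -3.40177274e+01, -3.02424359e+01,  7.18888873e-02,
        3.29391507e-02, -1.60658506e-04]), 'tool_pos': array([ 0.2339899 , -0.497153  ,  0.20432579]), 'ee_rot': array([-3.13945404e+00, -2.21494779e-04,  4.39831686e-01]), 'wrist_force': array([-0.47239121,  0.35391001, -0.55454519]), 'wrist_torque': array([-0.03700387,  0.01598615,  0.06218574]), 'width': 0.09432888754018294}
scene [[0.727, 0.443, -0.524, 1.125], [0.687, -0.486, 0.541, -0.641], [-0.015, -0.753, -0.658, 0.892], [0.0, 0.0, 0.0, 1.0]] [[552.0, 0.0, 316.6], [0.0, 552.0, 242.1], [0.0, 0.0, 1.0]] 0.051793527073655754
side [[-0.897, -0.265, 0.353, 0.091], [-0.441, 0.553, -0.707, 0.828], [-0.007, -0.79, -0.613, 0.935], [0.0, 0.0, 0.0, 1.0]] [[526.1, 0.0, 321.0], [0.0, 526.1, 237.9], [0.0, 0.0, 1.0]] -0.11678559613125886
wrist [[0.426, -0.867, -0.257, 0.31], [-0.905, -0.41, -0.118, -0.463], [-0.003, 0.282, -0.959, 0.383], [0.0, 0.0, 0.0, 1.0]] [[359.8, 0.0, 324.0], [0.0, 359.8, 241.8], [0.0, 0.0, 1.0]] -0.06811147675500528
```

View pics/scene0.png

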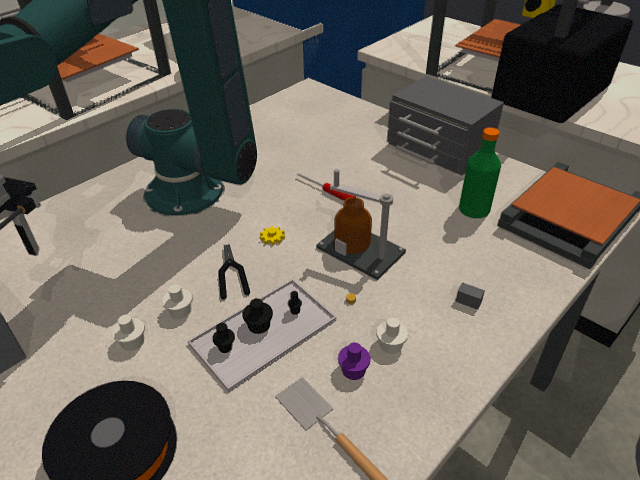

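View pics/side0.png

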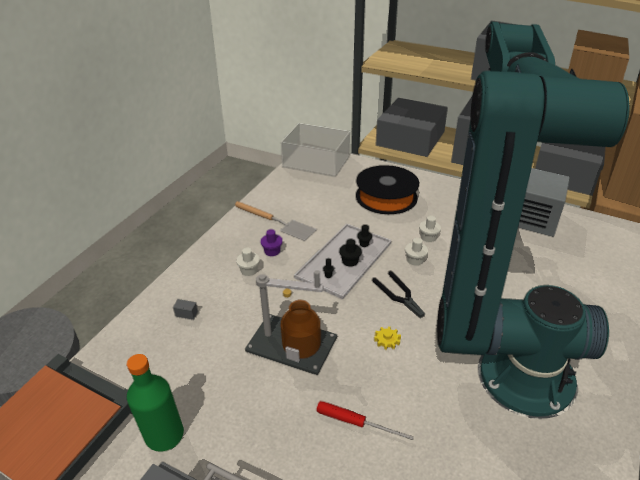

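Scene picture: black stoppers in the tray at (223,338), (257,316) and (294,303). They look mid, large and small in that order. The white and purple look-alikes lie outside the tray. The keeper post is at (386,200) and its peg at (337,180). I'll enlarge to confirm.

Run:
```python
import cv2,numpy as np
a=cv2.imread('pics/scene0.png');b=cv2.imread('pics/side0.png')
r=lambda i,x,y,w,h:cv2.resize(i[y:y+h,x:x+w],(400,300),interpolation=cv2.INTER_CUBIC)
cv2.imwrite('pics/crop1.png',np.vstack([np.hstack([r(a,190,275,133,100),r(a,310,160,107,80)]),np.hstack([r(b,293,215,107,80),r(b,245,265,107,80)])]))
```

```text
(no output)
```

View pics/crop1.png

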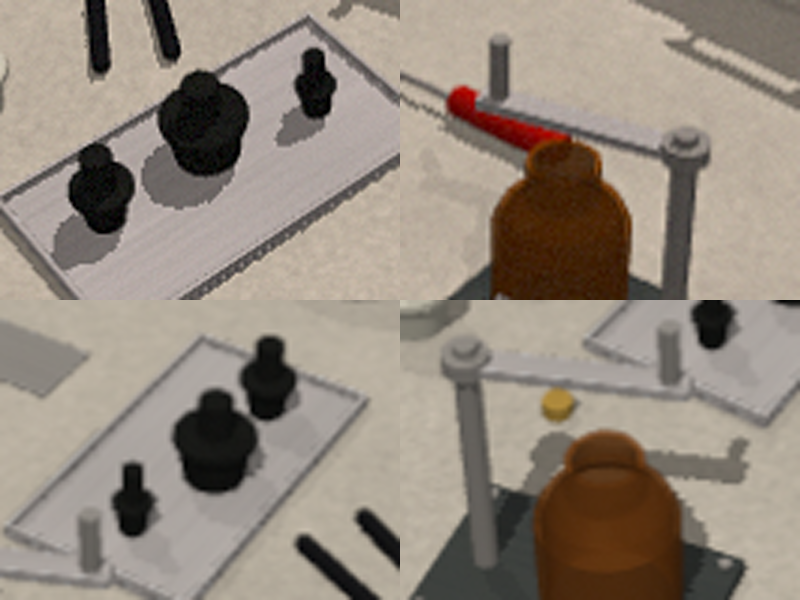

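Run:
```python
from h import *
import pickle
D=pickle.load(open('c0.pkl','rb'));s,t=D['scene'],D['side']
P={}
for n,a,b,z in [('rim',(353.6,200.9),(300.1,305.7),.132),('peg',(336.8,178.2),(317,279.2),.201),('nut',(386.8,195.6),(262.7,276.2),.191),
 ('mid',(221.6,325.5),(365,226.8),.068),('large',(190+200/3.008,275+80/3.008),(293+214/3.738,215+95/3.738),.073),('small',(190+314/3.008,275+55/3.008),(293+133/3.738,215+168/3.738),.059)]:
    print(n,tri([ray(s,*a),ray(t,*b)]).round(4),atz(s,*a,z).round(4),atz(t,*b,z).round(4));P[n]=(atz(s,*a,z)+atz(t,*b,z))/2
v=P['rim']-P['nut'];w=P['peg']-P['nut']
print('pivot-rim',np.linalg.norm(v[:2]),'peg',np.linalg.norm(w[:2]),'angles',np.arctan2(v[1],v[0]),np.arctan2(w[1],w[0]))
```

```text
rim [0.4869 0.139  0.137 ] [0.4834 0.1446 0.132 ] [0.4888 0.1341 0.132 ]
peg [0.4599 0.1111 0.2009] [0.4609 0.1113 0.201 ] [0.4592 0.1106 0.201 ]
nut [0.5726 0.1437 0.1915] [0.5733 0.1451 0.191 ] [0.5718 0.1424 0.191 ]
mid [ 0.5017 -0.2668  0.0693] [ 0.5009 -0.2662  0.068 ] [ 0.5022 -0.2686  0.068 ]
large [ 0.5103 -0.1839  0.0771] [ 0.5077 -0.1814  0.073 ] [ 0.512  -0.1893  0.073 ]
small [ 0.537  -0.1055  0.0594] [ 0.5378 -0.1047  0.059 ] [ 0.5363 -0.1069  0.059 ]
pivot-rim 0.08656579292987752 peg 0.1172092444506155 angles -3.090788677030582 -2.8580843974561536
```

View pics/wrist0.png

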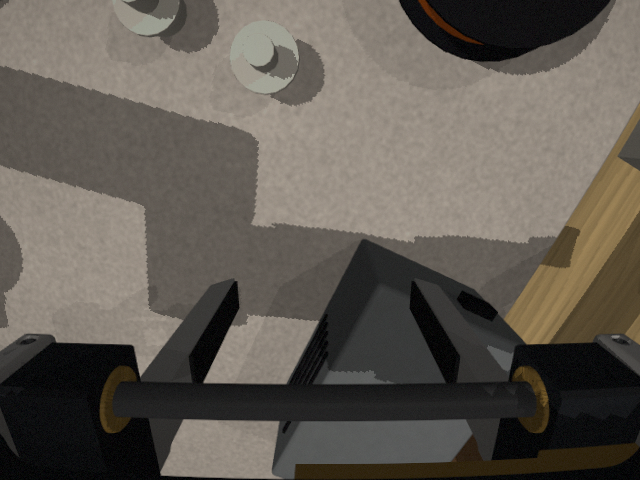

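The crop confirms the order. Mid is scene (223,338), flange and knob between the other two. Large is at (257,316) and small at (294,303). The wrist picture shows only white look-alikes and clutter. The keeper is at about +0.2 rad, so I'll push it further counter-clockwise. Moving over the peg first.

Request:
{"api": "step_arm", "payload": {
  "plan": [
    [[0,0,40,0,100],[10,30,75,0,100],[24,65,94,0,100],[38,103,94,0,100],[52,141,94,0,100],[66,179,94,-0.05,100],[80,217,94,-0.1,100],[94,255,94,-0.15,80]]
  ]
}}

```text
time: 0.82
tool_pos: [0.3282, -0.2407, 0.2993]
ee_rot: [3.142, -0.0, 0.287]
wrist_force: [1.9, -0.2, 0.2]
width: 0.0902
```

Request:
{"api": "step_arm", "payload": {
  "plan": [
    [[14,38,0,0,50],[28,76,0,0,30],[42,114,0,0,30],[56,152,0,0,30],[70,190,0,0,30],[84,228,0,0,30],[98,266,0,0,30],[112,304,0,0,30]]
  ]
}}

```text
time: 1.48
tool_pos: [0.4402, 0.0635, 0.2994]
ee_rot: [3.141, -0.0, 0.29]
wrist_force: [0.2, -0.7, 0.9]
width: 0.0371
```

Request:
{"api": "step_arm", "payload": {
  "plan": [
    [[10,24,0,0,30],[20,48,0,0,30],[20,48,0,0,30],[20,48,0,0,30]]
  ]
}}

```text
time: 1.82
tool_pos: [0.46, 0.1101, 0.2987]
ee_rot: [3.141, 0.002, 0.292]
wrist_force: [-0.9, -1.3, -0.0]
width: 0.0282
```

Run:
```python
from h import *
import pickle
c=snap('wrist','w1.png');pickle.dump(c,open('w1.pkl','wb'))
o=robot.get_obs();print(o['time'],o['tool_pos'],o['ee_rot'],o['joint_positions'],o['width'])
for P in [(.4869,.139,.132),(.46,.111,.221),(.5726,.1437,.191)]:print(proj(c,P))
```

```text
1.8667 [0.45989521 0.1092116  0.29902532] [3.14112829e+00 1.46938547e-03 2.90562739e-01] [ 1.13657159e-01 -8.39044909e-02  1.35836544e+00 -7.48634115e-04
  1.86849636e+00  1.39367130e+00] 0.027907580399984717
[302.40077357 188.61135635]
[321.62386638 250.70543832]
[323.24614244  88.54407448]
```

View pics/w1.png

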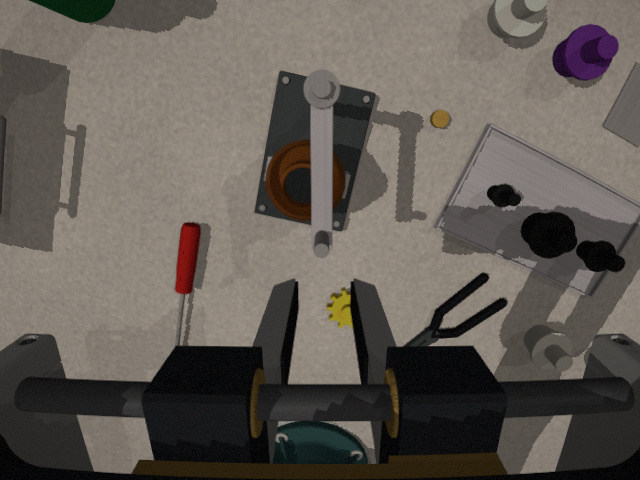

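Peg top appears at (322,250) and nut at (322,87), both within a pixel or so of my prediction. The mouth is centred near (301,187). Lowering a loose cage over the peg.

Request:
{"api": "step_arm", "payload": {
  "plan": [
    [[0,1,-30,0,30],[0,1,-60,0,30],[0,1,-85,0,30],[0,1,-105,0,30],[0,1,-107,0,30],[0,1,-107,0,25]]
  ]
}}

```text
time: 2.37
tool_pos: [0.4592, 0.109, 0.1916]
ee_rot: [-3.141, 0.003, 0.288]
wrist_force: [0.2, 0.3, 0.5]
width: 0.025
```

Request:
{"api": "step_arm", "payload": {
  "plan": [
    [[5,-13,0,0.12,25],[11,-26,0,0.24,25],[19,-38,0,0.36,25],[28,-49,0,0.48,25],[38,-58,0,0.6,25],[50,-67,0,0.72,25],[62,-73,0,0.84,25],[75,-79,0,0.96,25]]
  ]
}}

```text
time: 3.03
tool_pos: [0.5362, 0.0306, 0.1953]
ee_rot: [3.139, -0.002, 1.255]
wrist_force: [-1.1, 0.9, -0.5]
width: 0.0233
```

Request:
{"api": "step_arm", "payload": {
  "plan": [
    [[0,0,0,0,25],[0,0,0,0,25],[0,0,30,0,35],[0,0,60,0,50],[0,0,90,0,60],[0,0,108,0,60],[0,0,108,0,60],[0,0,108,0,60]]
  ]
}}

```text
time: 3.7
tool_pos: [0.5352, 0.0314, 0.3024]
ee_rot: [3.138, -0.001, 1.248]
wrist_force: [-0.2, 0.3, -1.2]
width: 0.0562
```

Run:
```python
from h import *
import pickle
c=snap('wrist','w2.png');pickle.dump(c,open('w2.pkl','wb'))
o=robot.get_obs();print(o['time'],o['tool_pos'],o['ee_rot'],o['joint_positions'],o['width'])
for P in [(.4869,.139,.132),(.5345,.032,.221),(.5726,.1437,.191)]:print(proj(c,P))
```

```text
3.75 [0.53465787 0.03145904 0.30033539] [3.14129892e+00 1.34498822e-05 1.24863871e+00] [-4.70441594e-02  5.59541549e-02  1.21765219e+00 -9.69807838e-05
  1.86770728e+00  2.75085072e-01] 0.05636216086034799
[237.13955518 132.02507394]
[321.33822469 248.40073288]
[322.20382836  87.42456762]
```

View pics/w2.png

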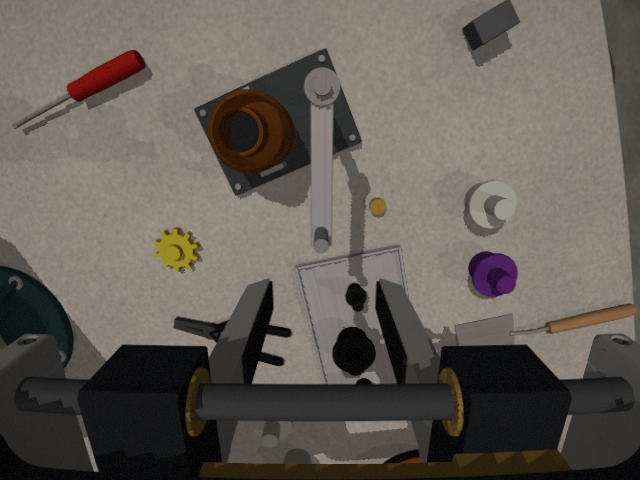

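The bar has swung clear: peg at (321,238), pivot at (322,87), about 1.19 rad. Mouth is near (240,131). Now to hover over the middle stopper.

Request:
{"api": "step_arm", "payload": {
  "plan": [
    [[-4,-38,0,0.05,60],[-8,-76,0,0.11,60],[-12,-114,-10,0.11,60],[-17,-152,-25,0.11,60],[-21,-188,-40,0.11,60],[-25,-224,-55,0.11,60],[-29,-260,-70,0.11,60],[-33,-298,-80,0.11,60]]
  ]
}}

```text
time: 4.42
tool_pos: [0.5, -0.267, 0.216]
ee_rot: [-3.136, -0.003, 1.359]
wrist_force: [0.5, 0.4, 0.3]
width: 0.0561
```

Request:
{"api": "step_arm", "payload": {
  "plan": [
    [[0,0,-30,0,60],[0,0,-40,0,60],[0,0,-40,0,60],[0,0,-40,0,60]]
  ]
}}

```text
time: 4.75
tool_pos: [0.5014, -0.2652, 0.179]
ee_rot: [-3.138, -0.002, 1.36]
wrist_force: [0.5, 0.0, -0.5]
width: 0.0567
```

Run:
```python
from h import *
import pickle
c=snap('wrist','w3.png');pickle.dump(c,open('w3.pkl','wb'))
o=robot.get_obs();print(o['time'],o['tool_pos'],o['ee_rot'],o['joint_positions'],o['width'])
for P in [(.5017,-.2668,.068),(.5103,-.184,.073),(.537,-.1055,.059)]:print(proj(c,P))
```

```text
4.8 [ 0.50234995 -0.26551115  0.18076769] [-3.14147151e+00 -3.98804240e-04  1.36111057e+00] [-5.86197291e-01  1.33859694e-01  1.36829096e+00  3.27104250e-04
  1.63970129e+00 -3.76489078e-01] 0.05625877609102564
[324.22637091 239.92880771]
[312.67946468 137.75070857]
[325.51522427  25.98253677]
```

View pics/w3.png

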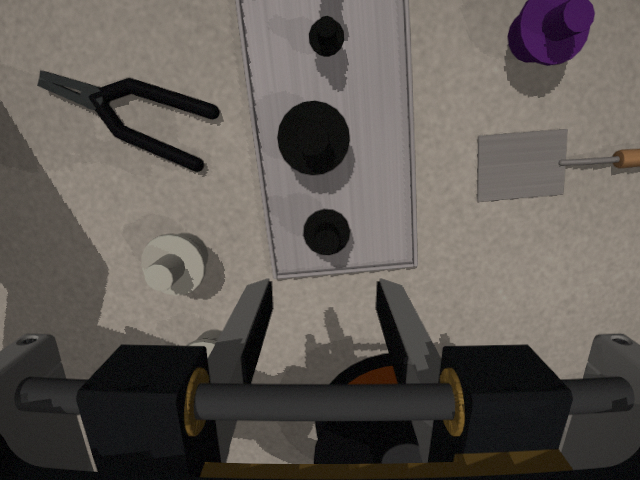

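The middle stopper's flange is centred at about (327,232). Large is at (314,138) and small at (326,36), which matches the prediction. I'll locate it precisely.

Run:
```python
from h import *
import pickle
c=pickle.load(open('w3.pkl','rb'))
g=c['img'].max(2).astype(np.uint8)
m=(g<45).astype(np.uint8);n,l,s,ce=cv2.connectedComponentsWithStats(m[200:262,290:365])
for i in range(1,n):
    if s[i,4]>200: x,y,w,h=s[i,:4];print(s[i],atz(c,290+x+w/2-.5,200+y+h/2-.5,.038))
cv2.imwrite('pics/x.png',np.clip(cv2.resize(c['img'][190:280,270:390,::-1],(800,600),interpolation=cv2.INTER_CUBIC).astype(float)*3,0,255))
w=pickle.load(open('w2.pkl','rb'))
print(atz(w,239,131,.132))
```

```text
[  14    9   46   46 1635] [ 0.50355774 -0.26774822  0.038     ]
[0.48890322 0.13929337 0.132     ][ WARN:0@0.512] global loadsave.cpp:1063 imwrite_ Unsupported depth image for selected encoder is fallbacked to CV_8U.
```

View pics/x.png

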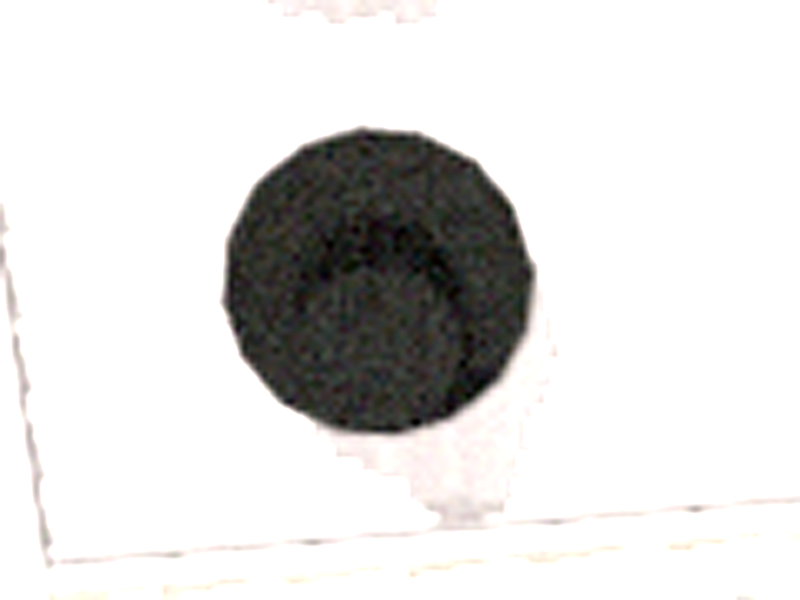

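Request:
{"api": "step_arm", "payload": {
  "plan": [
    [[1,-2,-35,0,60],[1,-2,-70,0,60],[1,-2,-100,0,60],[1,-2,-125,0,60],[1,-2,-138,0,60],[1,-2,-138,0,60]]
  ]
}}

```text
time: 5.3
tool_pos: [0.5022, -0.2665, 0.0403]
ee_rot: [-3.137, -0.002, 1.362]
wrist_force: [-1.0, -0.6, 0.5]
width: 0.056
```

Request:
{"api": "step_arm", "payload": {
  "plan": [
    [[0,0,0,0,0],[0,0,0,0,0],[0,0,0,0,0],[0,0,0,0,0],[0,0,0,0,0],[0,0,0,0,0],[0,0,0,0,0],[0,0,0,0,0]]
  ]
}}

```text
time: 5.97
tool_pos: [0.5036, -0.2691, 0.0435]
ee_rot: [3.14, 0.001, 1.36]
wrist_force: [-0.6, 0.6, 3.6]
width: 0.0216
```

Gripped the knob (21.6 mm wide). Lifting high and carrying it over the jar.

Request:
{"api": "step_arm", "payload": {
  "plan": [
    [[0,0,15,0,0],[0,0,45,0,0],[0,0,80,0,0],[0,0,118,0,0],[0,10,155,0,0],[0,25,190,0,0],[-1,50,220,0,0],[-2,80,240,0,0]]
  ]
}}

```text
time: 6.63
tool_pos: [0.5016, -0.1892, 0.2858]
ee_rot: [3.137, 0.001, 1.357]
wrist_force: [1.0, 0.7, -0.5]
width: 0.0211
```

Request:
{"api": "step_arm", "payload": {
  "plan": [
    [[-2,40,0,0,0],[-4,80,0,0,0],[-5,120,0,0,0],[-7,160,0,0,0],[-8,200,0,0,0],[-10,240,0,0,0],[-12,280,0,0,0],[-13,310,0,0,0]]
  ]
}}

```text
time: 7.3
tool_pos: [0.4873, 0.1242, 0.2821]
ee_rot: [-3.141, -0.001, 1.362]
wrist_force: [-0.1, -0.5, -0.8]
width: 0.0216
```

Request:
{"api": "step_arm", "payload": {
  "plan": [
    [[0,17,0,0,0],[0,17,-30,0,0],[0,17,-60,0,0],[0,17,-80,0,0],[0,17,-80,0,0],[0,17,-80,0,0]]
  ]
}}

```text
time: 7.8
tool_pos: [0.4873, 0.1382, 0.2011]
ee_rot: [-3.138, 0.001, 1.36]
wrist_force: [-0.1, 0.4, 0.5]
width: 0.0216
```

Run:
```python
from h import *
import pickle
D={n:snap(n) for n in ['wrist','scene','side']};pickle.dump(D,open('c4.pkl','wb'))
o=robot.get_obs();print(o['time'],o['tool_pos'],o['ee_rot'],o['joint_positions'],o['width'])
P=(.4885,.139,.132);[print(n,proj(D[n],P)) for n in D]
def cr(n,r,k):
    u,v=proj(D[n],P).astype(int);i=D[n]['img'][max(0,v-r):v+r,u-r:u+r,::-1]
    return cv2.resize(i,(k,k),interpolation=cv2.INTER_CUBIC)
im=np.hstack([cr('scene',45,400),cr('side',45,400)])
cv2.imwrite('pics/ap.png',np.clip(im.astype(float)*1.6,0,255).astype(np.uint8))
```

```text
7.95 [0.48929169 0.13836615 0.20467251] [ 3.13809441e+00 -1.39159449e-03  1.35944986e+00] [ 1.64040983e-01 -8.32911853e-03  1.47120352e+00  1.21791865e-05
  1.67495340e+00  3.75391177e-01] 0.021433131117365122
wrist [324.65811886 252.13481639]
scene [353.70639134 202.8981577 ]
side [299.13983226 307.20486669]
```

View pics/ap.png

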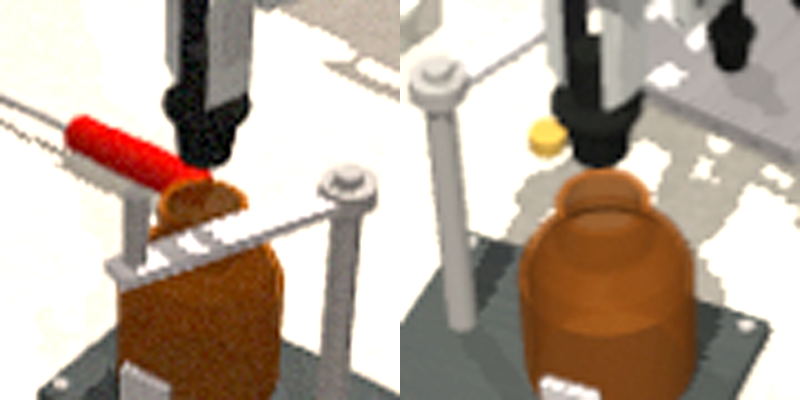

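The held stopper's foot and the mouth line up in both views: columns 205 against 204, and 604 against 604. Lowering.

Request:
{"api": "step_arm", "payload": {
  "plan": [
    [[0,0,-12,0,0],[0,0,-24,0,0],[0,0,-32,0,0],[0,0,-40,0,0],[0,0,-46,0,0],[0,0,-50,0,0],[0,0,-53,0,0],[0,0,-53,0,0]]
  ]
}}

```text
time: 8.62
tool_pos: [0.4878, 0.1382, 0.1487]
ee_rot: [-3.14, 0.001, 1.36]
wrist_force: [0.3, -0.2, -0.8]
width: 0.0215
```

Request:
{"api": "step_arm", "payload": {
  "plan": [
    [[0,0,-2,0,0],[0,0,-3,0,0],[0,0,-4,0,0],[0,0,-5,0,0],[0,0,-5,0,0],[0,0,-5,0,0]]
  ]
}}

```text
time: 9.12
tool_pos: [0.4882, 0.1383, 0.1446]
ee_rot: [3.141, -0.0, 1.36]
wrist_force: [0.2, 0.9, -1.2]
width: 0.0213
```

Request:
{"api": "step_arm", "payload": {
  "plan": [
    [[0,0,-1,0,0],[0,0,-1,0,0],[0,0,-2,0,0],[0,0,-2,0,0],[0,0,-2,0,0]]
  ]
}}

```text
time: 9.53
tool_pos: [0.4883, 0.1384, 0.1435]
ee_rot: [3.141, -0.0, 1.36]
wrist_force: [-2.1, -0.2, 5.5]
width: 0.0216
```

Run:
```python
from h import *
for _ in range(4):
    snap('wrist');o=robot.get_obs();print(o['tool_pos'],o['wrist_force'])
```

```text
[0.48832974 0.1384327  0.1434866 ] [-1.47483873  0.50381091  5.82610804]
[0.48836265 0.13842627 0.14348083] [-2.02930497e+00 -8.42694752e-04  6.20608792e+00]
[0.48834187 0.13843322 0.14346194] [-2.6359954  -0.09543062  6.39968187]
[0.48833493 0.13841709 0.14343838] [-1.87062892  0.38894331  4.944977  ]
```

Firm contact at about the expected depth. I'll press 1 mm more to confirm before letting go.

Request:
{"api": "step_arm", "payload": {
  "plan": [
    [[0,0,-1,0,0],[0,0,-1,0,0],[0,0,-1,0,0]]
  ]
}}

```text
time: 9.98
tool_pos: [0.4884, 0.1384, 0.1434]
ee_rot: [3.14, -0.001, 1.36]
wrist_force: [-4.3, -0.2, 8.1]
width: 0.0213
```

Run:
```python
from h import *
import pickle
D={n:snap(n) for n in ['scene','side']}
o=robot.get_obs();print(o['tool_pos'],o['wrist_force'])
P=(.4885,.139,.140)
def cr(n,r,k):
    u,v=proj(D[n],P).astype(int);i=D[n]['img'][max(0,v-r):v+r,u-r:u+r,::-1]
    return cv2.resize(i,(k,k),interpolation=cv2.INTER_CUBIC)
im=np.hstack([cr('scene',30,400),cr('side',30,400)])
cv2.imwrite('pics/seat.png',np.clip(im.astype(float)*1.6,0,255).astype(np.uint8))
```

```text
[0.48834999 0.13844212 0.1434007 ] [-4.03407552 -0.74449197  8.94955193]
```

View pics/seat.png

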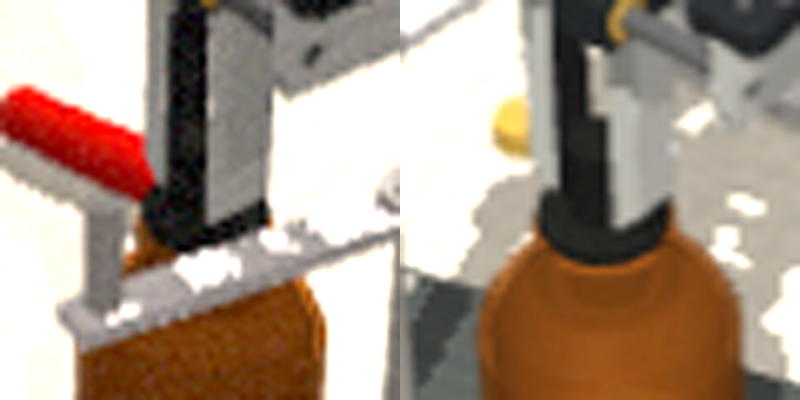

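The flange sits on the rim in both views. The load is taken up without further travel. Releasing, rising and going to the peg.

Request:
{"api": "step_arm", "payload": {
  "plan": [
    [[0,0,2,0,0],[0,0,2,0,40],[0,0,2,0,45],[0,0,2,0,45],[0,0,2,0,45],[0,0,10,0,45],[0,0,35,0,45],[0,0,70,0,45]]
  ]
}}

```text
time: 10.75
tool_pos: [0.4861, 0.138, 0.2089]
ee_rot: [-3.134, 0.003, 1.36]
wrist_force: [0.8, 0.6, -0.1]
width: 0.042
```

Request:
{"api": "step_arm", "payload": {
  "plan": [
    [[0,0,35,0,45],[0,0,70,0,40],[14,-32,80,-0.06,30],[28,-65,80,-0.12,30],[42,-98,80,-0.12,30],[46,-107,80,-0.12,30],[46,-107,80,-0.12,30],[46,-107,80,-0.12,30]]
  ]
}}

```text
time: 11.42
tool_pos: [0.534, 0.0315, 0.2914]
ee_rot: [-3.14, -0.001, 1.239]
wrist_force: [0.0, -0.2, 0.2]
width: 0.0283
```

Run:
```python
from h import *
import pickle
c=snap('wrist','w5.png');pickle.dump(c,open('w5.pkl','wb'))
o=robot.get_obs();print(o['time'],o['tool_pos'],o['ee_rot'],o['width'])
for P in [(.4885,.139,.168),(.5345,.032,.221),(.5726,.1437,.191)]:print(proj(c,P))
```

```text
11.4667 [0.53381588 0.03221738 0.29153183] [-3.14089086e+00 -6.98986825e-04  1.24041958e+00] 0.028211439420754648
[227.12516124 131.10720836]
[323.40468242 252.46783544]
[323.02377139  84.87623265]
```

View pics/w5.png

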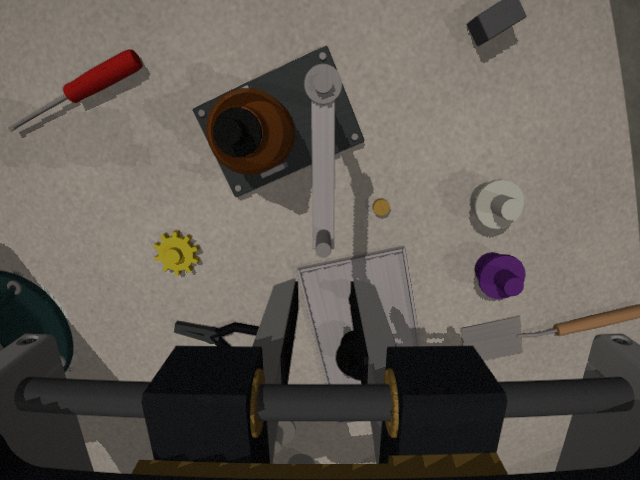

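The stopper sits in the neck, knob at about (237,131). The peg is at (323,240) under the jaws. Caging the peg and swinging the bar back by 1.19 rad.

Request:
{"api": "step_arm", "payload": {
  "plan": [
    [[0,0,-30,0,30],[0,0,-60,0,30],[0,0,-85,0,30],[0,0,-99,0,25],[0,0,-99,0,20],[0,0,-99,0,20]]
  ]
}}

```text
time: 11.97
tool_pos: [0.5333, 0.0328, 0.1922]
ee_rot: [-3.14, 0.0, 1.242]
wrist_force: [-0.8, -0.3, -1.0]
width: 0.019
```

Request:
{"api": "step_arm", "payload": {
  "plan": [
    [[-13,5,0,-0.12,20],[-25,12,0,-0.24,20],[-37,20,0,-0.36,20],[-47,30,0,-0.48,20],[-56,41,0,-0.6,20],[-64,52,0,-0.71,20],[-70,65,0,-0.83,20],[-75,78,0,-0.95,20]]
  ]
}}

```text
time: 12.63
tool_pos: [0.4595, 0.1099, 0.1954]
ee_rot: [3.14, -0.004, 0.284]
wrist_force: [1.3, -1.4, 0.2]
width: 0.0189
```

Request:
{"api": "step_arm", "payload": {
  "plan": [
    [[-2,7,0,-0.06,20],[-3,14,0,-0.12,20],[-4,21,0,-0.18,20],[-5,28,0,-0.24,20],[-5,28,0,-0.24,10],[-5,28,0,-0.24,0],[-5,28,0,-0.24,0],[-5,28,0,-0.24,0]]
  ]
}}

```text
time: 13.3
tool_pos: [0.4547, 0.1379, 0.1948]
ee_rot: [-3.14, -0.003, 0.051]
wrist_force: [-1.6, 0.8, 6.3]
width: 0.0113
```

Request:
{"api": "step_arm", "payload": {
  "plan": [
    [[0,0,0,0,20],[0,0,0,0,30],[0,0,0,0,30],[0,0,30,0,30],[0,0,65,0,30],[0,0,108,0,30],[0,0,108,0,30],[0,0,108,0,30]]
  ]
}}

```text
time: 13.97
tool_pos: [0.4555, 0.1374, 0.3036]
ee_rot: [-3.141, -0.006, 0.05]
wrist_force: [0.9, 0.5, -0.2]
width: 0.0284
```

Run:
```python
from h import *
import pickle
D={n:snap(n) for n in ['wrist','scene','side']};pickle.dump(D,open('c6.pkl','wb'))
o=robot.get_obs();print(o['time'],o['tool_pos'],o['ee_rot'],o['width'],o['wrist_force'])
c=D['wrist']
for P in [(.4885,.139,.132),(.4885,.139,.177),(.455,.1375,.221),(.5726,.1437,.191)]:print(proj(c,P))
r=lambda i,x,y,w,h:cv2.resize(i[y:y+h,x:x+w,::-1],(400,300),interpolation=cv2.INTER_CUBIC)
s,t=D['scene']['img'],D['side']['img']
im=np.vstack([np.hstack([r(c['img'],222,60,200,150+50),r(c['img'],400,60,240,180)]),np.hstack([r(s,310,160,107,80),r(t,245,265,107,80)])])
cv2.imwrite('pics/fin.png',np.clip(im*1.5,0,255).astype(np.uint8))
```

```text
14.1167 [0.45361764 0.1371137  0.29850278] [3.14101227 0.00340883 0.04973156] 0.028095470345425484 [-0.15086167 -0.32740013 -0.94594808]
[323.42194886 190.62264054]
[323.25175989 197.96000082]
[322.82108417 250.80355009]
[322.51447403  91.47057381]
```

View pics/fin.png

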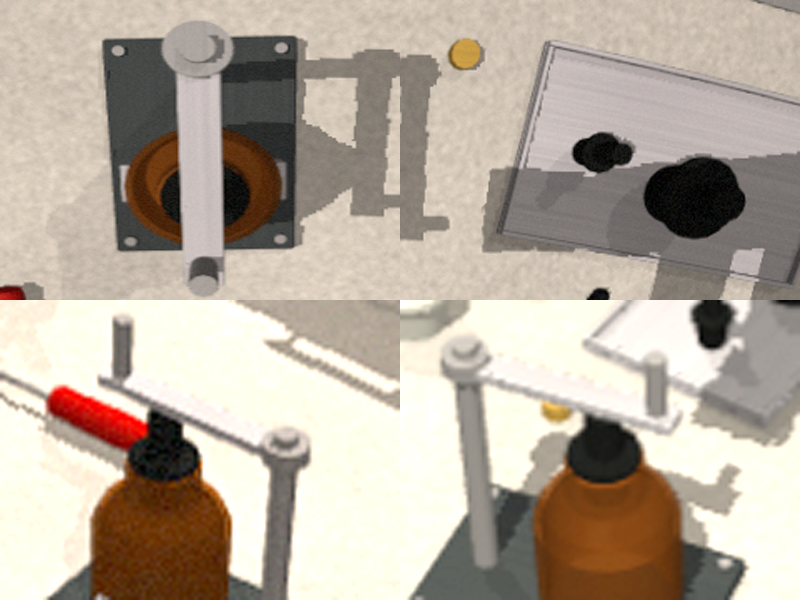

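The bar lies across the knob's middle. Flange centre is at column 205, bar centre at about 202, and the bar is parallel to the plate axis. The stopper is upright with its flange on the rim. The large and small stoppers are still standing, and the gripper is clear.

```bash
python3 -c "
from h import *
print(robot.close_job())"
```

```text
the job is handed in; nothing more can be done
None
```

The amber jar is closed and the job is handed in, at about 14 s of the 67 s allowed; the hand-in gives no verdict.

- **What I did:** I swung the keeper bar from about +0.2 to about +1.2 rad with the fingers loosely around its peg. I gripped the middle-sized stopper by its knob and lowered it into the neck. I let go only once the force showed it firmly down (8–9 N, with no further travel). Then I swung the bar back.
- **Last checks:** The flange rests on the rim and the stopper looks upright in the scene and side views. The bar lies across the middle of the knob; I estimate it within about 0.03 rad of 0. The large and small stoppers are still standing in the tray, and the gripper was about 8 cm above the peg, touching nothing.
- **Disagreements:** The stopper met the rim about 1 mm higher than I had worked out, within the calibration. A side force of about 4 N while pressing pointed to a small sideways offset. I did not re-measure the stopper's centring to the millimetre after release.

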